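# Cull the short butt cap and snap a good one onto the bat handle

## Robot

A 6-joint arm with a two-finger parallel gripper is mounted at the origin on the work surface. World frame = base frame: x ahead of the robot, y to its left, z up, the work surface at z = 0. Lengths are in mm, angles in rad, forces in N, time in s.
With the tool pointing down it reaches from about 325 to 850 mm from the base axis. Payload 15.5 kg.
Tool frame: the origin (TCP) lies between the finger pads; the fingertips stand 17 mm ahead of it and the grasp point (between the pads) lies 2 mm behind it; z points along the fingers, y is the line along which they close (so a half turn about z gives the same grasp; the last joint's range is limited). The gripper opens to 91 mm and grips with 3 to 60 N. Pads are 32 mm wide; open, the fingers measure 118 mm over their backs; the gripper's body (76 mm by 178 mm) begins 60 mm behind the grasp point.
Start: joints at [-1.258, 0.494, 1.345, -0, 1.302, -0.096], TCP at [247.87, -573.748, 230.915] pointing down, gripper open.
Joint ranges: [-2.91, 2.91], [-0.82, 2.16], [0.22, 2.67], [-1.22, 4.37], [0.12, 2.79], [-3.08, 3.08]. Speed limits (rad/s): [1.89, 1.89, 2.57, 3.01, 3.01, 3.01].

## Interface

Orientations are given as a rotation vector (axis times angle).
In Python, from cell import robot, cams gives the robot as it stands.
- The arm moves only by the tool drive_tool, never from a script. Its argument "motion" is a list that holds one entry, the list of rows, each a list of 7 numbers: the opening, from 0 (shut) to 1 (fully open), then the shift along the tool's x, y, z normalised to -1 to 1, where 1 is 0.5 m, then the turn, a rotation vector about the tool's x, y, z normalised to -1 to 1, where 1 is 180 degrees. A call has 1 to 20 rows; each row is the pose to reach, as a shift and turn from the pose commanded when the call began, along the tool's axes at that moment, turning the shorter way round; what a row does not reach only later rows make up. A row lasts 1/12 s, in which the tool goes at most 41.7 mm and 7.16 degrees, less where a joint would pass 70% of its speed; a pose out of reach is approached as far as the arm can. A call with a number of a shift or a turn outside -1 to 1 is refused whole. A call with a gripper value outside its range is refused whole. The fingers move at their own pace and stop on an object; "force" is the grip in N (left out, the last holds). Time passes only in rows, so rows that repeat a pose let the fingers close. It gives the time, the measured TCP pose, the force, the opening and the grip force at its end, in the units of the state.
- robot.read_state(): the state, without advancing time (a new reading comes with each control period).
- cams.camera(name): name is "scene" or "top" or "wrist"; returns (picture, depth): 480x640x3 uint8, blue, green, red; 480x640 float32, mm along the optical axis (not along the pixel's ray), 0 where there is no reading.
- cams.camera_model(name): a dict with "fx", "fy", "cx", "cy" (pixels), "rvec" (rotation vector, rad) and "tvec" (3), from world to camera coordinates, as OpenCV has them. Camera axes: x right, y down, z forward; pixel columns grow to the right and rows downward; lengths in mm; the calibration is good to about 2 mm. A picture is of the moment at which its call begins: read the wrist's pose just before it. camera_model takes no time and is no camera call; for the wrist camera it gives the pose at the moment of the call.
- robot.hand_in(): hands the job in; it is judged then, once.
The state is a dict: "time_s": time; "q": joint angles; "qvel": joint speeds; "tau": joint torques, N m; "position": TCP position; "tcp_rot": TCP orientation; "wrist_force": force on the tool from outside, world axes, zero at the start; "moment": the same for the moment, N m; "finger_gap": opening from 0.0 (shut) to 1.0 (fully open); "gripper_force": force on a finger pad.
Only numpy, scipy, OpenCV 4.12 (cv2) and the standard library are available. Lean on these libraries where they do the work, as an engineer would, in place of code of your own. Each camera call takes 0.05 s, during which the arm holds its last target. There are 200 camera calls.

## Task

One of the three butt caps standing on the plywood board is only half as tall as the others: first put that one in the steel scrap tray and let go of it. Then press one of the two full-height caps down onto the stud of the bat handle in the vise until it clicks, and go on pressing until it sits fully home on the handle. Finish while still holding it pressed down firmly, without letting up, with the other full-height cap left standing where it is on the board and everything else left in place.

Things in the scene. Friction and masses are not known exactly. Their poses are not given: they have to be found in the camera images.
- cap_a_center (a point): full-height aluminium bat butt cap, upright, closed top, mouth down: 12-sided, 38 mm across, 30 mm tall, 45 g; round blind bore from below, 17 mm wide for the first 5 mm (an inner lip), then 23 mm wide, 20 mm deep in all. The point is its centre, 15 mm above its underside; z is the cap's axis. One of the two identical good caps
- cap_b_center (a point): full-height aluminium bat butt cap, upright, closed top, mouth down: 12-sided, 38 mm across, 30 mm tall, 45 g; round blind bore from below, 17 mm wide for the first 5 mm (an inner lip), then 23 mm wide, 20 mm deep in all. The point is its centre, 15 mm above its underside; z is the cap's axis. The other of the two identical good caps
- cap_short_center (a point): the odd one: short butt cap, same look and 38 mm across but only 15 mm tall, 32 g; the point is its centre, 7.5 mm above its underside
- press_board: fixed plywood press board 170 x 250 x 12 mm thick flat on the counter, origin under its centre; the three caps stand on its top in a row along its y axis, about 80 mm apart in any order, 25 mm to the -x side of its middle; a screwdriver lies along y at 62 mm to the +x side
- scrap_tray_in (a point): centre of the inner floor of the fixed open steel scrap tray, 140 x 140 mm outside, walls 3 mm thick and 25 mm tall; axes along its sides
- stud_seat (a point): centre of the flat top (butt) of the round wooden bat handle, 38 mm across, clamped upright in the vise; z up. The cap's underside must come to rest on this flat. From it a steel stud, 14 mm thick and 17 mm tall, stands up, with four spring balls round it (9.5 mm up, 21 mm over the balls) that catch above the cap's inner lip
- handle: the clamped bat handle with its stud, fixed to the vise; origin as stud_seat. Lowering a cap, its lip meets the balls with the underside about 13 mm above the flat; getting past takes some 8 to 12 N straight down; below about 8 mm the resistance drops, at about 4 mm it clicks and the balls draw it on down; it must then be pressed on the flat
- vise: bench vise bolted to the counter, origin under its jaws' middle; 80 mm wide jaws along y, jaw tops 85 mm above the counter, handle top 120 mm above the counter; sliding T-handle sticks out 107 mm to -x, 42 mm up, and reaches from 47 mm to -y to 77 mm to +y
- mallet: (bystander) rubber-headed hardwood mallet lying down, 280 mm long, 56 mm tall; x along the shaft to the head
- straightedge: (bystander) steel straightedge 300 x 30 x 4 mm lying flat, x along it
- jar: (bystander) squat amber glass jar with black lid, 68 mm wide, 66 mm tall, origin under its centre
- roller: (bystander) rubber roller with two wooden handles, lying along its y, 270 mm long, 36 mm tall
- screwdriver: (bystander) screwdriver 150 mm long lying on the press board, x along it
Things that resemble listed ones, but are neither listed nor needed, are in the scene too. Leave any pink or purple look-alike of the part that bears cap_short_center alone.

How it is judged (in metres and radians):
On the way, in this order (a step that is already met when the one before it is completed fails the run):
1. the short cap lies in the scrap tray, let go of (x of cap_short_center in the frame of scrap_tray_in between -0.066 and 0.066 m and y of cap_short_center in the frame of scrap_tray_in between -0.066 and 0.066 m and z of cap_short_center in the frame of scrap_tray_in below 0.03 m and contact force between the fingers and cap_short below 0.05 N), for 0.2 s.
2. a full-height cap has clicked home on the stud (((z of cap_a_center in the frame of stud_seat between 0.012 and 0.0165 m and horizontal distance between cap_a_center and stud_seat below 0.004 m and angle between cap_a_center's own z axis and vertical below 0.1 rad) or (z of cap_b_center in the frame of stud_seat between 0.012 and 0.0165 m and horizontal distance between cap_b_center and stud_seat below 0.004 m and angle between cap_b_center's own z axis and vertical below 0.1 rad))), for 0.1 s.
At the end, for the whole second after the job is handed in: Short cap inside the scrap tray. One full cap home on the handle: underside within 1.5 mm of the flat, 4 mm of the axis, upright within 0.1 rad, pressed on with over 3 N through the last second. The other full cap upright within 30 mm of its start (x of cap_short_center in the frame of scrap_tray_in between -0.066 and 0.066 m and y of cap_short_center in the frame of scrap_tray_in between -0.066 and 0.066 m and z of cap_short_center in the frame of scrap_tray_in below 0.03 m and ((z of cap_a_center in the frame of stud_seat between 0.012 and 0.0165 m and horizontal distance between cap_a_center and stud_seat below 0.004 m and angle between cap_a_center's own z axis and vertical below 0.1 rad and contact force between cap_a and handle above 3 N and distance of cap_b_center from where it was at the start of the episode below 0.03 m and angle between cap_b_center's own z axis and vertical below 0.2 rad) or (z of cap_b_center in the frame of stud_seat between 0.012 and 0.0165 m and horizontal distance between cap_b_center and stud_seat below 0.004 m and angle between cap_b_center's own z axis and vertical below 0.1 rad and contact force between cap_b and handle above 3 N and distance of cap_a_center from where it was at the start of the episode below 0.03 m and angle between cap_a_center's own z axis and vertical below 0.2 rad))); the arm keeps its last pose, push and grip.
It fails at once if a bystander (mallet, straightedge, jar, roller, screwdriver) is moved more than 40 mm (distance of any of mallet, straightedge, jar, roller, screwdriver from where it was at the start of the episode above 0.04 m).
It also fails if it takes over 54 s, if anything falls off the work surface, if the arm or the gripper's body presses on something with over 40 N, if the wrist force passes 120 N, or if a joint passes its speed limit or range.

## Working session

There is one attempt and no reset: what is moved stays moved. The work goes in short steps, Python scripts to look and compute and a tool call to move; the robot and the scene stay as the last step left them, time stands still between calls to the robot, and variables do not carry over. Pictures are saved under pics/ and viewed, at most 10 in all, crops included, and the job is handed in when it is done.

Besides the shell and the picture viewer there is one more tool, called after ">>>" by a JSON object that holds its "fn" and its "kwargs", one argument or row to a line. drive_tool: Moves the arm, as the interface text tells. Scaled input: -1 to 1 covers 0.5 m each way for a shift and 180 degrees each way for a turn. Its arguments: {"type":"object","properties":{"motion":{"type":"array"},"force":{"type":"number"}},"required":["motion"]}

```bash
mkdir -p pics; cat > h.py <<'E'
import numpy as np, cv2
from cell import robot, cams
from scipy.spatial.transform import Rotation as R
def grab(n):
    m=cams.camera_model(n); p,d=cams.camera(n); return p,d,m
def cloud(d,m):
    v,u=np.mgrid[0:480,0:640]; 
    c=np.stack([(u-m['cx'])/m['fx']*d,(v-m['cy'])/m['fy']*d,d],-1).reshape(-1,3)
    Rm=R.from_rotvec(np.ravel(m['rvec'])).as_matrix()
    return ((c-np.ravel(m['tvec']))@Rm).reshape(480,640,3)
E
python3 - <<'E'
from h import *
s=robot.read_state(); print(s)
for n in ('top','scene'):
    p,d,m=grab(n); cv2.imwrite(f'pics/{n}0.png',p); np.savez(f'{n}0.npz',p=p,d=d,w=cloud(d,m)); print(n,m)
E
```

```text
{'time_s': 0.0, 'q': array([-1.25850762e+00,  4.94166296e-01,  1.34614883e+00,  2.15609396e-05,
        1.30252756e+00, -9.54780832e-02]), 'qvel': array([ 0.00156917,  0.00206273,  0.00022064,  0.00043594, -0.00081952,
       -0.00162064]), 'tau': array([-3.64440915e-03, -8.78827572e+01, -3.81863666e+01,  7.04880338e-02,
        5.35454834e-02, -1.67308694e-04]), 'position': array([ 247.75537187, -573.38446683,  230.34277102]), 'tcp_rot': array([-3.07530563e+00, -6.35829356e-01,  1.79911651e-04]), 'wrist_force': array([-0.05685862, -0.09844854, -0.08254311]), 'moment': array([ 0.06940597, -0.06845491,  0.05484474]), 'gripper_force': 0.0, 'finger_gap': 0.9947268942353741}
top {'fx': 499.3421669702143, 'fy': 499.3421669702143, 'cx': 320.0907433092769, 'cy': 241.26073075903423, 'rvec': array([ 2.15353253, -2.17507819,  0.11857949]), 'tvec': array([   4.79167027,  549.79347518, 1105.79963944])}
scene {'fx': 611.5319815274863, 'fy': 611.5319815274863, 'cx': 313.1912029482933, 'cy': 240.01710768720565, 'rvec': array([ 2.21122668,  0.95821278, -0.40095056]), 'tvec': array([-357.66806056, -215.68606354, 1450.18889797])}
```

View pics/top0.png

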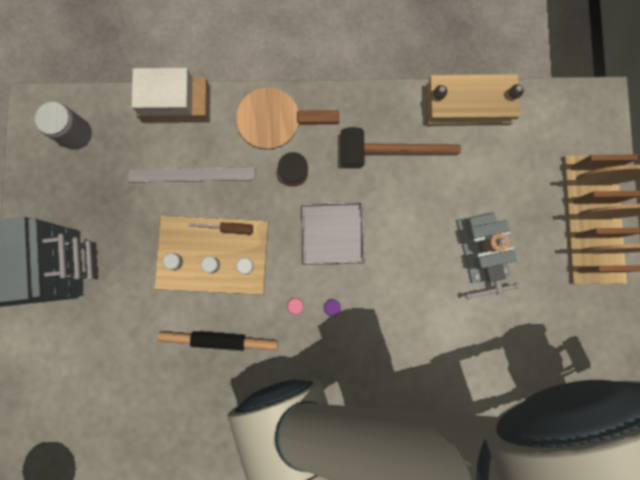

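View pics/scene0.png

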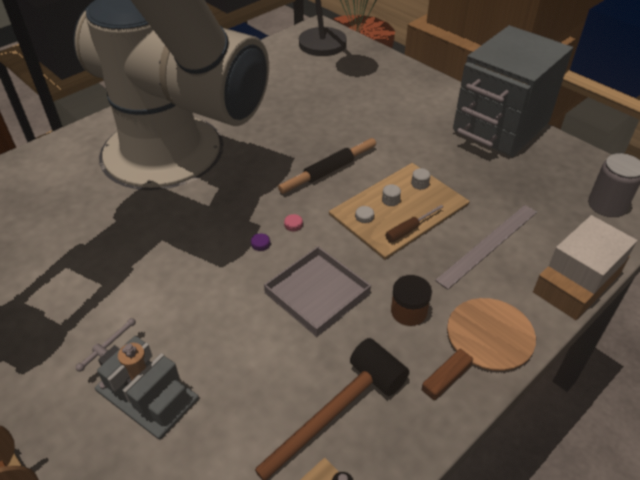

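The top view shows caps at (173,261), (210,265) and (245,266), the tray at (332,234) and the handle at (498,242). In the scene view the cap nearest the tray, (365,214), looks short. I'll check this with depth.

```bash
python3 - <<'E'
from h import *
for n,cs in (('top',[(173,261),(210,265),(245,266)]),('scene',[(421,178),(391,193),(365,213)])):
    z=np.load(n+'0.npz'); w=z['w']
    for u,v in cs:
        b=w[v-14:v+15,u-14:u+15].reshape(-1,3); k=b[(b[:,2]>21)&(b[:,2]<60)]
        k=k[k[:,2]>np.percentile(k[:,2],90)-5]
        print(n,(u,v),len(k),np.percentile(k[:,2],[10,50,90]).round(1),((k.max(0)+k.min(0))/2).round(1),np.ptp(k,0).round(1),k.mean(0).round(1))
z=np.load('top0.npz');w=z['w']
print('board',[w[v,u].round(0) for u,v in((163,219),(265,223),(157,288),(262,290),(230,280))])
print('tray corners',[w[v,u].round(0) for u,v in((303,206),(361,205),(303,263),(362,263),(332,234),(310,240))])
b=w[225:262,480:520].reshape(-1,3)
for lo,hi in((110,125),(128,142)):
    k=b[(b[:,2]>lo)&(b[:,2]<hi)]; print(len(k),k.mean(0).round(1) if len(k) else'',((k.max(0)+k.min(0))/2).round(1) if len(k) else'',np.ptp(k,0) if len(k) else '')
E
```

```text
top (173, 261) 195 [40.3 42.5 45. ] [507.4 333.9  44. ] [36.3 37.3  8.5] [507.4 334.1  42.7]
top (210, 265) 195 [40.3 42.4 44.7] [498.7 248.7  43.7] [33.9 37.2  8.3] [498.5 248.8  42.5]
top (245, 266) 189 [25.5 27.6 30. ] [495.5 170.5  29.3] [36.5 36.2  9. ] [495.9 171.2  27.7]
scene (421, 178) 162 [39.2 41.3 43.5] [511.1 331.1  41.6] [38.8 37.1  7.2] [511.9 330.1  41.3]
scene (391, 193) 172 [39.3 41.1 43.3] [503.5 245.3  41.8] [37.9 37.2  7.9] [503.3 244.8  41.2]
scene (365, 213) 177 [24.3 26.5 28.4] [499.9 166.7  27.1] [37.1 36.4  7.3] [500.1 167.1  26.5]
board [array([608., 364.,  10.]), array([595., 127.,  14.]), array([448., 375.,   9.]), array([441., 133.,  14.]), array([465., 207.,  13.])]
tray corners [array([633.,  38.,  22.]), array([636., -97.,  10.]), array([502.,  39.,   4.]), array([502., -98.,  -6.]), array([570., -29.,   1.]), array([556.,  23.,   4.])]
215 [ 533.8 -375.6  119.9] [ 534.8 -378.   118.4] [38.38789518 38.7928906  12.42396638]
60 [ 534.7 -376.3  134.2] [ 535.2 -377.4  133.7] [16.97657833 16.91105307 10.0717866 ]
```

The short cap is at about (498,169), the right-hand one, with its top at about 27 mm. The tray centre is about (568,-30) and the stud about (535,-377), at 120/137 mm. All of these fit the given sizes. Next I'll work out a move to a wrist view above the caps.

```bash
cat >> h.py <<'E'
import json,os
def rot(a):  # tool down, tool x at world angle a (deg)
    c,s=np.cos(np.radians(a)),np.sin(np.radians(a)); return np.array([[c,s,0],[s,-c,0],[0,0,-1]])
def go(p0,a0,p1,a1):
    """commanded pose -> wanted; prints normalised shift and turn"""
    s=rot(a0).T@(np.array(p1,float)-p0)/500; t=R.from_matrix(rot(a0).T@rot(a1)).as_rotvec()/np.pi
    print('shift',s.round(4),'turn',t.round(4),'rows>=',int(max(np.linalg.norm(s)*12, np.linalg.norm(t)*180/7.16))+1)
E
python3 - <<'E'
from h import *
s=robot.read_state(); M=R.from_rotvec(s['tcp_rot']).as_matrix(); print(np.degrees(np.arctan2(M[1,0],M[0,0])))
a0=2*np.degrees(np.arctan2(.63582936,3.0753056));print(a0)
go([247.87,-573.748,230.915],a0,[490,210,200],86)
m=cams.camera_model('wrist');Rm=R.from_rotvec(np.ravel(m['rvec'])).as_matrix();C=-Rm.T@np.ravel(m['tvec'])
print('cam in tool',M.T@(C-s['position']), 'axis',M.T@Rm[2],m['fx'])
E
```

```text
23.368139257770984
23.362988394689914
shift [ 1.0662 -1.2469  0.0618] turn [ 0.     0.    -0.348] rows>= 20
cam in tool [  67.95814547    0.49161389 -153.46074024] axis [-2.38962935e-01  3.55996266e-04  9.71028624e-01] 362.99753428948924
```

>>> {"fn": "drive_tool", "kwargs": {
  "motion": [
    [[1, 0.5331, -0.6235, 0.03, 0, 0, -0.174], [1, 0.5331, -0.6235, 0.03, 0, 0, -0.174], [1, 0.5331, -0.6235, 0.03, 0, 0, -0.174], [1, 0.5331, -0.6235, 0.03, 0, 0, -0.174], [1, 0.5331, -0.6235, 0.03, 0, 0, -0.174], [1, 0.5331, -0.6235, 0.03, 0, 0, -0.174], [1, 0.5331, -0.6235, 0.03, 0, 0, -0.174], [1, 0.5331, -0.6235, 0.03, 0, 0, -0.174], [1, 0.5331, -0.6235, 0.03, 0, 0, -0.174], [1, 0.5331, -0.6235, 0.03, 0, 0, -0.174], [1, 0.5331, -0.6235, 0.03, 0, 0, -0.174], [1, 0.5331, -0.6235, 0.03, 0, 0, -0.174], [1, 0.5331, -0.6235, 0.03, 0, 0, -0.174]]
  ]
}}

```text
time_s: 1.18
position: [369.0, -182.0, 215.9]
tcp_rot: [2.79, 1.444, -0.0]
wrist_force: [0.1, -0.3, 0.2]
finger_gap: 0.999
gripper_force: 0.0
```

>>> {"fn": "drive_tool", "kwargs": {
  "motion": [
    [[1, 0.7795, -0.2555, 0.032, 0, 0, -0.174], [1, 0.7795, -0.2555, 0.032, 0, 0, -0.174], [1, 0.7795, -0.2555, 0.032, 0, 0, -0.174], [1, 0.7795, -0.2555, 0.032, 0, 0, -0.174], [1, 0.7795, -0.2555, 0.032, 0, 0, -0.174], [1, 0.7795, -0.2555, 0.032, 0, 0, -0.174], [1, 0.7795, -0.2555, 0.032, 0, 0, -0.174], [1, 0.7795, -0.2555, 0.032, 0, 0, -0.174], [1, 0.7795, -0.2555, 0.032, 0, 0, -0.174], [1, 0.7795, -0.2555, 0.032, 0, 0, -0.174], [1, 0.7795, -0.2555, 0.032, 0, 0, -0.174], [1, 0.7795, -0.2555, 0.032, 0, 0, -0.174], [1, 0.7795, -0.2555, 0.032, 0, 0, -0.174]]
  ]
}}

```text
time_s: 2.27
position: [490.3, 208.8, 199.6]
tcp_rot: [-2.298, -2.142, 0.001]
wrist_force: [0.1, -0.1, 0.8]
finger_gap: 0.996
gripper_force: 0.0
```

```bash
python3 - <<'E'
from h import *
s=robot.read_state(); M=R.from_rotvec(s['tcp_rot']).as_matrix(); print(s['position'],np.degrees(np.arctan2(M[1,0],M[0,0])),s['time_s'],s['q'])
p,d,m=grab('wrist'); cv2.imwrite('pics/w1.png',p); w=cloud(d,m); np.savez('w1.npz',p=p,d=d,w=w)
mask=((w[...,2]>19)&(w[...,2]<60)&(w[...,0]>440)&(w[...,0]<540)&(w[...,1]>110)&(w[...,1]<380)).astype(np.uint8)
n,l,st,_=cv2.connectedComponentsWithStats(mask)
for i in range(1,n):
    if st[i,4]<150: continue
    k=w[l==i]; zt=np.percentile(k[:,2],90); t=k[k[:,2]>zt-4]
    (c,sz,a)=cv2.minAreaRect(t[:,:2].astype(np.float32)); 
    print(st[i],'ztop',np.median(t[:,2]).round(1),'mean',t.mean(0).round(1),'rect',np.round(c,1),np.round(sz,1),round(a,1))
E
```

```text
[490.28271197 208.8066534  199.56187097] 85.95169369322966 2.2667 [ 2.90748650e-01  4.00614758e-01  1.61193426e+00 -3.49775804e-04
  1.12985643e+00  3.61554522e-01]
[ 312   46   47   55 2031] ztop 41.5 mean [511.3 334.   41.4] rect [511.4 334.1] [37.3 36.9] 88.6
[ 309  157   45   46 1565] ztop 41.5 mean [503.  249.   41.4] rect [503.  248.7] [36.9 37. ] 64.6
[ 313  240   40   40 1261] ztop 26.5 mean [499.6 172.3  26.4] rect [499.5 171.7] [36.6 37.1] 88.7
```

View pics/w1.png

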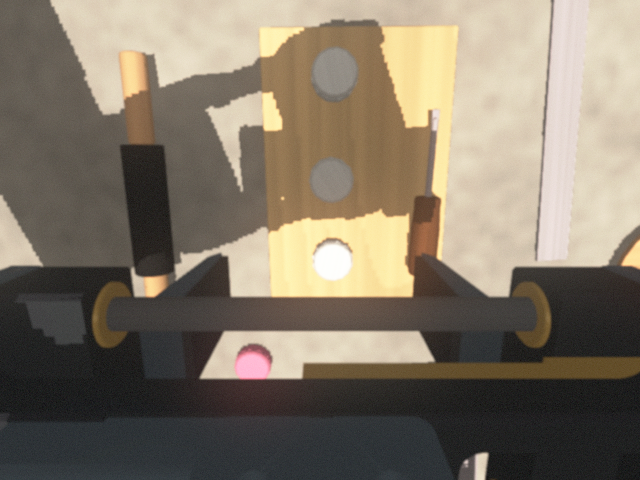

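Wrist view: caps at (335,73), (332,180) and (333,261). The lowest one is the short cap, at (499.5,172) with its top at 26.5. The pink look-alike is at (253,365). I'll descend on the short cap with the opening reduced to stay clear of the screwdriver.

>>> {"fn": "drive_tool", "kwargs": {
  "motion": [
    [[0.7, -0.0755, 0.0243, 0.2, 0, 0, 0], [0.7, -0.0755, 0.0243, 0.2, 0, 0, 0], [0.7, -0.0755, 0.0243, 0.2, 0, 0, 0], [0.7, -0.0755, 0.0243, 0.2, 0, 0, 0], [0.7, -0.0755, 0.0243, 0.25, 0, 0, 0], [0.7, -0.0755, 0.0243, 0.3, 0, 0, 0], [0.7, -0.0755, 0.0243, 0.325, 0, 0, 0], [0.7, -0.0755, 0.0243, 0.338, 0, 0, 0], [0.7, -0.0755, 0.0243, 0.338, 0, 0, 0], [0.7, -0.0755, 0.0243, 0.338, 0, 0, 0]]
  ],
  "force": 20
}}

```text
time_s: 3.15
position: [500.1, 171.4, 32.1]
tcp_rot: [2.298, 2.142, 0.001]
wrist_force: [-0.7, -0.7, 0.7]
finger_gap: 0.701
gripper_force: 0.0
```

>>> {"fn": "drive_tool", "kwargs": {
  "motion": [
    [[0.2, 0, 0, 0, 0, 0, 0], [0.2, 0, 0, 0, 0, 0, 0], [0.2, 0, 0, 0, 0, 0, 0], [0.2, 0, 0, 0, 0, 0, 0], [0.2, 0, 0, 0, 0, 0, 0], [0.2, 0, 0, 0, 0, 0, 0], [0.2, 0, 0, 0, 0, 0, 0], [0.2, 0, 0, 0, 0, 0, 0]]
  ],
  "force": 20
}}

```text
time_s: 3.82
position: [499.7, 171.6, 31.4]
tcp_rot: [2.297, 2.143, 0.001]
wrist_force: [-0.7, 0.1, 7.9]
finger_gap: 0.415
gripper_force: 20.0
```

>>> {"fn": "drive_tool", "kwargs": {
  "motion": [
    [[0.2, 0, 0, -0.07, 0, 0, 0], [0.2, 0, 0, -0.14, 0, 0, 0], [0.2, -0.3925, 0.1648, -0.14, 0, 0, 0], [0.2, -0.3925, 0.1648, -0.14, 0, 0, 0], [0.2, -0.3925, 0.1648, -0.14, 0, 0, 0], [0.2, -0.3925, 0.1648, -0.14, 0, 0, 0], [0.2, -0.3925, 0.1648, -0.14, 0, 0, 0], [0.2, -0.3925, 0.1648, -0.14, 0, 0, 0], [0.2, -0.3925, 0.1648, -0.07, 0, 0, 0], [0.2, -0.3925, 0.1648, -0.02, 0, 0, 0], [0.2, -0.3925, 0.1648, 0.005, 0, 0, 0], [0.2, -0.3925, 0.1648, 0.01, 0, 0, 0], [0.2, -0.3925, 0.1648, 0.01, 0, 0, 0], [0.2, -0.3925, 0.1648, 0.01, 0, 0, 0]]
  ]
}}

```text
time_s: 4.98
position: [568.4, -29.9, 26.6]
tcp_rot: [2.297, 2.142, 0.001]
wrist_force: [0.3, -0.8, -0.5]
finger_gap: 0.409
gripper_force: 20.0
```

>>> {"fn": "drive_tool", "kwargs": {
  "motion": [
    [[0.65, 0, 0, 0, 0, 0, 0], [0.65, 0, 0, 0, 0, 0, 0], [0.65, 0, 0, 0, 0, 0, 0], [0.65, 0, 0, 0, 0, 0, 0], [0.65, 0, 0, 0, 0, 0, 0], [0.65, 0, 0, -0.05, 0, 0, 0], [0.65, 0, 0, -0.12, 0, 0, 0], [0.65, 0, 0, -0.2, 0, 0, 0], [0.65, 0, 0, -0.27, 0, 0, 0], [0.65, 0, 0, -0.27, 0, 0, 0]]
  ]
}}

```text
time_s: 5.82
position: [571.0, -30.4, 167.5]
tcp_rot: [2.292, 2.138, 0.009]
wrist_force: [2.2, -0.2, 1.7]
finger_gap: 0.65
gripper_force: 0.0
```

```bash
python3 - <<'E'
from h import *
p,d,m=grab('top'); cv2.imwrite('pics/top1.png',p)
s=robot.read_state(); print(s['position'])
go([568,-30,161],86,[500,247,130],86)
p,d,m=grab('scene'); cv2.imwrite('pics/scene1.png',cv2.resize(p[150:350,200:500],(750,500)))
E
```

```text
[569.93003649 -30.24470851 164.5790698 ]
shift [ 0.5432 -0.1743  0.062 ] turn [0. 0. 0.] rows>= 7
```

View pics/scene1.png

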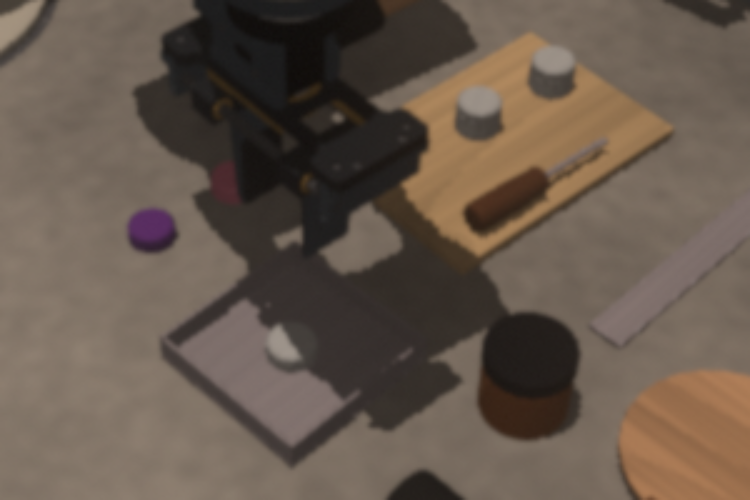

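The short cap lies in the tray, at (290,343) in the crop. Now I'll grip the middle full cap to centre it. Then I'll release it and look from above, to calibrate the wrist camera along the closing direction.

>>> {"fn": "drive_tool", "kwargs": {
  "motion": [
    [[0.7, 0.5464, -0.1705, 0.1, 0, 0, 0], [0.7, 0.5464, -0.1705, 0.1, 0, 0, 0], [0.7, 0.5464, -0.1705, 0.1, 0, 0, 0], [0.7, 0.5464, -0.1705, 0.1, 0, 0, 0], [0.7, 0.5464, -0.1705, 0.12, 0, 0, 0], [0.7, 0.5464, -0.1705, 0.12, 0, 0, 0], [0.7, 0.5464, -0.1705, 0.12, 0, 0, 0], [0.7, 0.5464, -0.1705, 0.12, 0, 0, 0], [0.7, 0.5464, -0.1705, 0.18, 0, 0, 0], [0.7, 0.5464, -0.1705, 0.23, 0, 0, 0], [0.7, 0.5464, -0.1705, 0.25, 0, 0, 0], [0.7, 0.5464, -0.1705, 0.258, 0, 0, 0], [0.7, 0.5464, -0.1705, 0.258, 0, 0, 0], [0.7, 0.5464, -0.1705, 0.258, 0, 0, 0]]
  ],
  "force": 15
}}

```text
time_s: 7.08
position: [502.3, 248.4, 32.4]
tcp_rot: [2.298, 2.142, 0.0]
wrist_force: [0.9, 0.2, 0.5]
finger_gap: 0.704
gripper_force: 0.0
```

>>> {"fn": "drive_tool", "kwargs": {
  "motion": [
    [[0.2, 0, 0, 0, 0, 0, 0], [0.2, 0, 0, 0, 0, 0, 0], [0.2, 0, 0, 0, 0, 0, 0], [0.2, 0, 0, 0, 0, 0, 0], [0.2, 0, 0, 0, 0, 0, 0], [0.2, 0, 0, 0, 0, 0, 0], [0.2, 0, 0, 0, 0, 0, 0], [0.2, 0, 0, 0, 0, 0, 0]]
  ],
  "force": 15
}}

```text
time_s: 7.75
position: [502.3, 248.6, 32.4]
tcp_rot: [2.297, 2.143, 0.001]
wrist_force: [-0.5, -0.8, 6.8]
finger_gap: 0.421
gripper_force: 15.0
```

>>> {"fn": "drive_tool", "kwargs": {
  "motion": [
    [[0.7, 0, 0, 0, 0, 0, 0], [0.7, 0, 0, 0, 0, 0, 0], [0.7, 0, 0, 0, 0, 0, 0], [0.7, 0, 0, 0, 0, 0, 0], [0.7, 0, 0, 0, 0, 0, 0], [0.7, 0, 0, -0.06, 0, 0, 0], [0.7, 0, 0, -0.14, 0, 0, 0], [0.7, -0.04, 0, -0.22, 0, 0, 0], [0.7, -0.08, 0, -0.3, 0, 0, 0], [0.7, -0.08, 0, -0.336, 0, 0, 0], [0.7, -0.08, 0, -0.336, 0, 0, 0], [0.7, -0.08, 0, -0.336, 0, 0, 0], [0.7, -0.08, 0, -0.336, 0, 0, 0]]
  ]
}}

```text
time_s: 8.83
position: [498.8, 208.6, 199.3]
tcp_rot: [-2.297, -2.142, 0.001]
wrist_force: [-0.4, 0.7, -0.6]
finger_gap: 0.698
gripper_force: 0.0
```

```bash
cat >> h.py <<'E'
def look(zlo,zhi,near,tag,rad=60):
    """wrist view: blobs with z in band, near a world xy; centre also in tool frame"""
    s=robot.read_state(); M=R.from_rotvec(s['tcp_rot']).as_matrix()
    p,d,m=grab('wrist'); cv2.imwrite(f'pics/{tag}.png',p); w=cloud(d,m)
    print('tcp',s['position'].round(2),'yaw',np.degrees(np.arctan2(M[1,0],M[0,0])).round(2),'t',s['time_s'],'F',s['wrist_force'].round(1))
    mask=((w[...,2]>zlo)&(w[...,2]<zhi)&(np.hypot(w[...,0]-near[0],w[...,1]-near[1])<rad)).astype(np.uint8)
    n,l,st,_=cv2.connectedComponentsWithStats(mask)
    for i in range(1,n):
        if st[i,4]<80: continue
        k=w[l==i]; (c,r)=cv2.minEnclosingCircle(k[:,:2].astype(np.float32)); c=np.array([*c,np.median(k[:,2])])
        e=np.percentile(k,[1,99],0).mean(0)
        print(st[i],'z',c[2].round(1),'circ',c.round(1),'r',round(r,1),'mean',k.mean(0).round(2),'mid',e.round(2),'in tool: mean',(M.T@(k.mean(0)-s['position'])).round(2),'circ',(M.T@(c-s['position'])).round(2))
E
python3 - <<'E'
from h import *
look(37,60,(503,249),'w2')
E
```

```text
tcp [498.83 208.56 199.31] yaw 86.0 t 8.8333 F [-0.4  0.7 -0.6]
[ 301  159   44   44 1513] z 41.5 circ [503.9 248.5  41.5] r 18.9 mean [503.79 248.9   41.44] mid [503.77 248.73  41.22] in tool: mean [ 40.63   2.25 157.86] circ [ 40.28   2.43 157.82]
```

>>> {"fn": "drive_tool", "kwargs": {
  "motion": [
    [[0.7, 0.08, 0, 0.1, 0, 0, 0], [0.7, 0.08, 0, 0.18, 0, 0, 0], [0.7, 0.08, 0, 0.25, 0, 0, 0], [0.7, 0.08, 0, 0.3, 0, 0, 0], [0.7, 0.08, 0, 0.33, 0, 0, 0], [0.7, 0.08, 0, 0.336, 0, 0, 0], [0.7, 0.08, 0, 0.336, 0, 0, 0], [0.7, 0.08, 0, 0.336, 0, 0, 0], [0.7, 0.08, 0, 0.336, 0, 0, 0]]
  ],
  "force": 50
}}

```text
time_s: 9.63
position: [501.3, 248.5, 30.9]
tcp_rot: [-2.297, -2.143, 0.003]
wrist_force: [-0.3, 0.3, 0.2]
finger_gap: 0.699
gripper_force: 0.0
```

>>> {"fn": "drive_tool", "kwargs": {
  "motion": [
    [[0.2, 0, 0, 0, 0, 0, 0], [0.2, 0, 0, 0, 0, 0, 0], [0.2, 0, 0, 0, 0, 0, 0], [0.2, 0, 0, 0, 0, 0, 0], [0.2, 0, 0, 0, 0, 0, 0], [0.2, 0, 0, 0, 0, 0, 0], [0.2, 0, 0, 0, 0, 0, 0], [0.2, 0, 0, 0, 0, 0, 0]]
  ],
  "force": 50
}}

```text
time_s: 10.3
position: [502.0, 248.5, 32.0]
tcp_rot: [-2.298, -2.143, -0.0]
wrist_force: [-0.4, 0.7, -1.1]
finger_gap: 0.414
gripper_force: 50.0
```

```bash
python3 - <<'E'
from h import *
go([502,248.5,32],86,[502,248.5,232],86)
go([502,248.5,232],86,[529,-83.5,260],86)
E
```

```text
shift [ 0.   0.  -0.4] turn [0. 0. 0.] rows>= 5
shift [-0.6586  0.1002 -0.056 ] turn [0. 0. 0.] rows>= 9
```

>>> {"fn": "drive_tool", "kwargs": {
  "motion": [
    [[0.2, 0, 0, -0.05, 0, 0, 0], [0.2, 0, 0, -0.12, 0, 0, 0], [0.2, 0, 0, -0.2, 0, 0, 0], [0.2, 0, 0, -0.28, 0, 0, 0], [0.2, -0.05, 0, -0.35, 0, 0, 0], [0.2, -0.6586, 0.1002, -0.456, 0, 0, 0], [0.2, -0.6586, 0.1002, -0.456, 0, 0, 0], [0.2, -0.6586, 0.1002, -0.456, 0, 0, 0], [0.2, -0.6586, 0.1002, -0.456, 0, 0, 0], [0.2, -0.6586, 0.1002, -0.456, 0, 0, 0], [0.2, -0.6586, 0.1002, -0.456, 0, 0, 0], [0.2, -0.6586, 0.1002, -0.456, 0, 0, 0], [0.2, -0.6586, 0.1002, -0.456, 0, 0, 0], [0.2, -0.6586, 0.1002, -0.456, 0, 0, 0]]
  ]
}}

```text
time_s: 11.47
position: [529.7, -87.9, 260.8]
tcp_rot: [2.3, 2.137, 0.0]
wrist_force: [0.2, -0.1, -1.2]
finger_gap: 0.414
gripper_force: 50.0
```

>>> {"fn": "drive_tool", "kwargs": {
  "motion": [
    [[0.2, -0.6651, 0.0505, -0.06, 0, 0, 0], [0.2, -0.6651, 0.0505, -0.06, 0, 0, 0], [0.2, -0.6651, 0.0505, -0.06, 0, 0, 0], [0.2, -0.6651, 0.0505, -0.06, 0, 0, 0], [0.2, -0.6651, 0.0505, -0.06, 0, 0, 0], [0.2, -0.6651, 0.0505, -0.06, 0, 0, 0], [0.2, -0.6651, 0.0505, -0.06, 0, 0, 0], [0.2, -0.6651, 0.0505, -0.06, 0, 0, 0], [0.2, -0.6651, 0.0505, -0.06, 0, 0, 0], [0.2, -0.6651, 0.0505, -0.06, 0, 0, 0], [0.2, -0.6651, 0.0505, -0.06, 0, 0, 0], [0.2, -0.6651, 0.0505, -0.06, 0, 0, 0]]
  ]
}}

```text
time_s: 12.47
position: [531.2, -415.6, 289.7]
tcp_rot: [-2.296, -2.143, -0.0]
wrist_force: [0.1, -0.2, -2.0]
finger_gap: 0.414
gripper_force: 50.0
```

```bash
python3 - <<'E'
from h import *
print(robot.read_state()['finger_gap'])
look(132,145,(535,-377),'w3',40)
look(116,124,(535,-377),'w3b',40)
look(112,145,(535,-377),'w3c',40)
E
```

```text
0.4140871066017183
tcp [ 531.19 -415.57  289.74] yaw 86.06 t 12.4667 F [ 0.1 -0.2 -2. ]
[314 175  22  20 264] z 134.8 circ [ 537.8 -378.2  134.8] r 9.5 mean [ 537.87 -378.19  134.89] mid [ 537.66 -378.43  134.92] in tool: mean [ 37.64   4.17 154.88] circ [ 37.58   4.11 154.97]
tcp [ 531.28 -415.52  289.93] yaw 86.08 t 12.5167 F [-0.2  0.3 -0.8]
[ 303  161   43   44 1105] z 119.6 circ [ 537.9 -378.4  119.6] r 19.0 mean [ 537.94 -377.82  119.61] mid [ 538.02 -378.32  119.56] in tool: mean [ 37.98   4.12 170.34] circ [ 37.36   4.13 170.33]
tcp [ 531.35 -415.57  290.04] yaw 86.09 t 12.5667 F [0.6 0.2 0.3]
[ 303  161   43   43 1443] z 119.8 circ [ 537.9 -378.4  119.8] r 19.0 mean [ 537.9  -377.79  122.97] mid [ 537.88 -378.25  127.55] in tool: mean [ 38.07   3.98 167.08] circ [ 37.47   3.99 170.2 ]
```

View pics/w3.png

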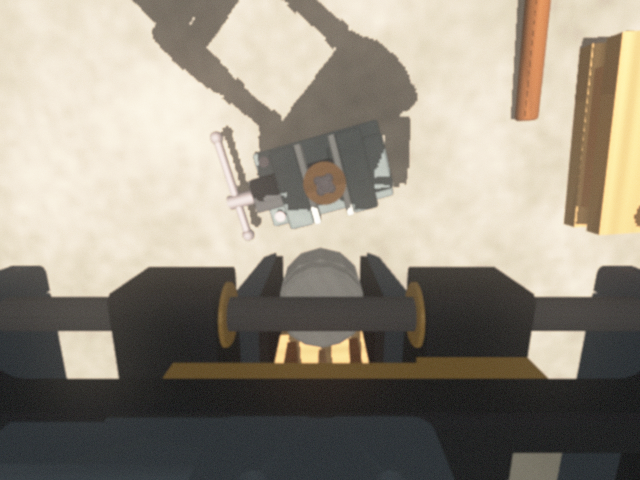

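The handle's flat is at (323,183) in the wrist view, and the held cap is upright at (320,298). After the bias correction the stud is at about (536.3,-378.3). I'll hover just above it, then check and correct.

>>> {"fn": "drive_tool", "kwargs": {
  "motion": [
    [[0.2, 0.0781, 0.0052, 0.08, 0, 0, 0], [0.2, 0.0781, 0.0052, 0.15, 0, 0, 0], [0.2, 0.0781, 0.0052, 0.2, 0, 0, 0], [0.2, 0.0781, 0.0052, 0.23, 0, 0, 0], [0.2, 0.0781, 0.0052, 0.248, 0, 0, 0], [0.2, 0.0781, 0.0052, 0.248, 0, 0, 0], [0.2, 0.0781, 0.0052, 0.248, 0, 0, 0], [0.2, 0.0781, 0.0052, 0.248, 0, 0, 0], [0.2, 0.0781, 0.0052, 0.248, 0, 0, 0], [0.2, 0.0781, 0.0052, 0.248, 0, 0, 0], [0.2, 0.0781, 0.0052, 0.248, 0, 0, 0], [0.2, 0.0781, 0.0052, 0.248, 0, 0, 0]]
  ]
}}

```text
time_s: 13.62
position: [536.5, -378.4, 166.4]
tcp_rot: [2.297, 2.142, 0.0]
wrist_force: [-0.5, 0.7, -0.8]
finger_gap: 0.41
gripper_force: 50.0
```

```bash
python3 - <<'E'
from h import *
s=robot.read_state(); M=R.from_rotvec(s['tcp_rot']).as_matrix()
print(s['position'].round(2),np.degrees(np.arctan2(M[1,0],M[0,0])),s['wrist_force'].round(2),s['moment'].round(2))
E
```

```text
[ 536.47 -378.38  166.36] 85.99975335412475 [-0.46  0.67 -0.78] [ 0.01 -0.05 -0.01]
```

>>> {"fn": "drive_tool", "kwargs": {
  "motion": [
    [[0.2, 0, 0, 0.006, 0, 0, 0], [0.2, 0, 0, 0.012, 0, 0, 0], [0.2, 0, 0, 0.016, 0, 0, 0], [0.2, 0, 0, 0.02, 0, 0, 0], [0.2, 0, 0, 0.023, 0, 0, 0], [0.2, 0, 0, 0.023, 0, 0, 0], [0.2, 0, 0, 0.023, 0, 0, 0], [0.2, 0, 0, 0.023, 0, 0, 0]]
  ],
  "force": 60
}}

```text
time_s: 14.28
position: [536.4, -378.3, 154.5]
tcp_rot: [2.297, 2.143, 0.0]
wrist_force: [-0.2, 0.2, 0.5]
finger_gap: 0.408
gripper_force: 60.0
```

>>> {"fn": "drive_tool", "kwargs": {
  "motion": [
    [[0.2, 0, 0, 0.003, 0, 0, 0], [0.2, 0, 0, 0.006, 0, 0, 0], [0.2, 0, 0, 0.009, 0, 0, 0], [0.2, 0, 0, 0.011, 0, 0, 0], [0.2, 0, 0, 0.011, 0, 0, 0], [0.2, 0, 0, 0.011, 0, 0, 0]]
  ]
}}

```text
time_s: 14.78
position: [536.5, -378.4, 149.1]
tcp_rot: [2.297, 2.142, -0.0]
wrist_force: [-0.7, -1.1, 2.0]
finger_gap: 0.411
gripper_force: 60.0
```

>>> {"fn": "drive_tool", "kwargs": {
  "motion": [
    [[0.2, 0, 0, 0.003, 0, 0, 0], [0.2, 0, 0, 0.006, 0, 0, 0], [0.2, 0, 0, 0.009, 0, 0, 0], [0.2, 0, 0, 0.012, 0, 0, 0], [0.2, 0, 0, 0.012, 0, 0, 0], [0.2, 0, 0, 0.012, 0, 0, 0]]
  ]
}}

```text
time_s: 15.28
position: [536.0, -378.0, 142.0]
tcp_rot: [-2.297, -2.142, 0.0]
wrist_force: [1.5, -1.2, -10.2]
finger_gap: 0.412
gripper_force: 60.0
```

It has clicked: the balls are drawing the cap down. Next I'll press it home.

>>> {"fn": "drive_tool", "kwargs": {
  "motion": [
    [[0.2, 0, 0, 0.003, 0, 0, 0], [0.2, 0, 0, 0.006, 0, 0, 0], [0.2, 0, 0, 0.008, 0, 0, 0], [0.2, 0, 0, 0.01, 0, 0, 0], [0.2, 0, 0, 0.01, 0, 0, 0], [0.2, 0, 0, 0.01, 0, 0, 0], [0.2, 0, 0, 0.01, 0, 0, 0]]
  ]
}}

```text
time_s: 15.87
position: [536.4, -378.2, 139.8]
tcp_rot: [2.297, 2.142, 0.0]
wrist_force: [-6.7, 6.2, 22.5]
finger_gap: 0.41
gripper_force: 60.0
```

>>> {"fn": "drive_tool", "kwargs": {
  "motion": [
    [[0.2, 0, 0, 0.001, 0, 0, 0], [0.2, 0, 0, 0.001, 0, 0, 0], [0.2, 0, 0, 0.001, 0, 0, 0], [0.2, 0, 0, 0.001, 0, 0, 0], [0.2, 0, 0, 0.001, 0, 0, 0], [0.2, 0, 0, 0.001, 0, 0, 0]]
  ]
}}

```text
time_s: 16.37
position: [536.5, -378.2, 139.7]
tcp_rot: [2.296, 2.142, 0.0]
wrist_force: [-8.6, 5.8, 28.3]
finger_gap: 0.408
gripper_force: 60.0
```

```bash
python3 - <<'E'
from h import *
p,d,m=grab('scene'); w=cloud(d,m); cv2.imwrite('pics/scene2.png',np.hstack([cv2.resize(p[280:440,40:240],(400,320)),cv2.resize(p[150:310,240:440],(400,320))]))
s=robot.read_state();print(s['position'],s['wrist_force'],s['gripper_force'],s['finger_gap'])
E
```

```text
[ 536.4582893  -378.22841097  139.73740521] [-7.67296629  6.35438993 28.72163219] 60.01103746166336 0.4119637970966887
```

View pics/scene2.png

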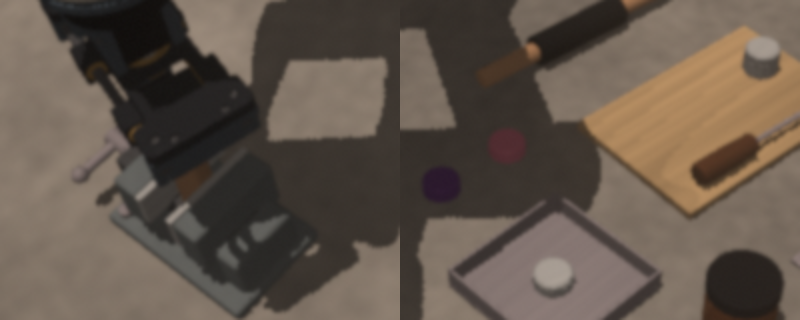

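The picture shows the short cap in the tray at (552,273) and the spare cap upright at (762,57). The held cap is pressed on the handle at about (185,170) with 28 N. The height matches fully seated.

```bash
python3 -c "
from cell import robot
print(robot.hand_in())"
```

```text
the job is handed in; nothing more can be done
None
```

I handed the job in at about 16 s: the short cap is in the scrap tray, one full cap has clicked onto the stud and is held seated at about 28 N, and the other still stands on the board; the hand-in returned no verdict.

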